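# Ratchet the upright vice down on a glued case

### The arm

A 6-joint arm with a two-finger parallel gripper is mounted at the origin on the work surface. World frame = base frame: x ahead of the robot, y to its left, z up, the work surface at z = 0. Lengths are in m, angles in rad, forces in N, time in s.
With the tool pointing down it reaches from about 0.35 to 0.95 m from the base axis. Payload 17.4 kg.
Tool frame: the origin (TCP) lies on the centre line of the jaws, within the pads' length; the fingertips stand 14 mm ahead of it and the grasp point (between the pads) lies 5 mm behind it; z points along the fingers, y is the direction in which the jaws open and shut (so a half turn about z gives the same grasp; the last joint's range is limited). The gripper opens to 93 mm and grips with 3 to 60 N. Pads are 15 mm wide; open, the fingers measure 128 mm over their backs; the gripper's body (75 mm by 188 mm) begins 65 mm behind the grasp point.
Start: joints at [1.167, 0.116, 1.442, -0, 1.584, -0.038], TCP at [0.241, 0.63, 0.233] pointing down, gripper open.
Joint ranges: [-2.83, 2.83], [-0.83, 2.19], [0.07, 2.5], [-1.14, 4.28], [0.01, 3], [-2.97, 2.97]. Speed limits (rad/s): [1.89, 1.89, 2.22, 3.14, 3.14, 3.14].

### API

Orientations are given as a unit quaternion [w, x, y, z].
In Python, from station import arm, eyes, workorder gives the robot as it stands.
- The arm moves only by the shell command python3 -m jog 'ROWS' [FORCE]. ROWS is JSON, a list that holds one entry, the list of rows, each a list of 7 numbers: the turn, a rotation vector about the world's x, y, z in degrees, then the shift along the world's x, y, z in mm, then the opening, from -1 (shut) to 1 (fully open). In form: [[[ax, ay, az, x, y, z, claw], ...]]. A call has 1 to 20 rows; each row shifts and turns the commanded pose from where the row before left it; what a row does not reach is not made up. A row lasts 1/10 s, in which the tool goes at most 50 mm and 8.59 degrees, less where a joint would pass 70% of its speed; a pose out of reach is approached as far as the arm can. A call is refused whole if a number of a shift passes 50 or a number of a turn 8.59, either way. A call with a gripper value outside its range is refused whole. The fingers move at their own pace and stop on an object; FORCE is the grip in N (left out, the last holds). Time passes only in rows, so rows that do not move let the fingers close. It gives the time, the measured TCP pose, the force and the opening at its end, in the units of the state.
- arm.get_obs(): the state, without advancing time (a new reading comes with each control period).
- eyes.camera(name): name is "scene" or "side" or "wrist"; returns a dict with "color" (384x512x3 uint8, red, green, blue), "camera_matrix" (3x3 intrinsics, pixels), "camera_from_world" (4x4, takes a point from world to camera coordinates); the wrist camera has in their place "mount" (4x4, takes a point from camera to tool coordinates, whose origin is the TCP and whose axes are the flange's). Camera axes: x right, y up, looking along -z (the intrinsics and any distortion apply to the point x, -y, -z); pixel columns grow to the right and rows downward; lengths in m; the calibration is good to about 2 mm. A picture is of the moment at which its call begins: read the wrist's pose just before it. There is no depth.
- workorder.sign_off(): hands the job in, once; it reports no verdict.
The state is a dict: "time_s": time; "joint_pos": joint angles; "dq": joint speeds; "tau": joint torques, N m; "tool_pos": TCP position; "tcp_rot": TCP orientation; "force": force on the tool from outside, world axes, zero at the start; "moment": the same for the moment, N m; "opening": finger opening in m.
Only numpy, scipy, OpenCV 4.12 (cv2) and the standard library are available. Lean on these libraries where they do the work, as an engineer would, in place of code of your own. Each camera call takes 0.05 s, during which the arm holds its last target.

### The job

The lidded case standing in the upright bench vice has just been glued and must be clamped while it sets. Take the ratchet wrench from the mat, drop its ring over the screw head on top of the vice and swing the handle back and forth between the front posts, letting it slip on each return, until the pad grips the case firmly - stop at the first clear, firm rise in the pull and do not crush it. Turn the screw only with the wrench, then let go and leave the wrench lying on the vice with its ring on the screw head; leave the king, the cottage and the jar where they stand.

Things in the scene. Friction and masses are not known exactly. Their poses are not given: they have to be found in the camera images.
- vice: Upright steel bench vice, fixed, its front facing its -x. Origin at the centre of its underside; z up. Base plate 150 (x) x 200 (y) x 18 high; four posts of 14 diameter at x +-45, y +-75, up to height 174, which bar the handle: the seated wrench can swing about 45 degrees to either side of the vice's -x. Crosshead 120 x 180 at height 124 to 140, on it a collar of 72 diameter up to 152.
- seat (a point): Centre of the top face of the vice's fixed collar, on the screw's vertical axis, 152 above the shelf. The underside of the wrench's ring rests here when it is seated.
- screw: Screw head on the collar; origin at the seat point, z up. Hub of 40 diameter, 38 high (top 13 tapering to 20) with 12 upright round-topped splines, 23 high, 54 over them. Clockwise from above tightens: the pad falls 30 per turn. Running free it takes a steady 1.2 N m (up to half relaxes after a quick stop, a quarter after short slow steps); at least 120 degrees of turning run free. It stays where it is left.
- pad: Tan hard silicone pad under the vice's moving plate, 68 x 106 x 8; origin at its underside's centre, 10 to 15 above the case at the start. Firm clamping is 70 to 200 N (best about 130); over 220 N crushes the case. Per 100 N of clamping the torque about the screw (pull x arm + twist of the grip) rises 0.48 N m over that running free: 130 N is a rise of 0.62 N m, over some 0.3 rad.
- case: Grey lidded polypropylene case with two clips in front, 80 (x) x 110 (y) x 50 high, loose on the vice's base plate under the pad. Origin at the centre of its underside.
- wrench: Ratchet wrench, about 0.45 kg, flat on the mat. Origin on the ring's axis at its underside; x along the handle away from the ring; z up. Steel ring 77 outside, 58 inside, 24 high; steel neck 30 wide to x = 56; black handle 20 wide, 18 high (from the underside), to x = 160. Centre of mass at x = 25. It lies stably on the collar. Use it the way up it lies.
- wrench_grip (a point): Middle of the handle, 130 from the ring's axis, 9 above the wrench's underside. A weak sprung pawl in the neck drives the splines when the wrench turns clockwise (from above) and clicks over them every 30 degrees when it turns back; up to 30 degrees is lost before it bites. The ring goes on at any angle; spline tops push the pawl aside with a few newtons or a slight turn.
- mat: Tan silicone mat, 260 (x) x 150 (y) x 6 thick, fixed on the shelf; origin at the centre of its underside.
- king: Ivory plastic chess king, 104 tall, foot 38 across; bystander. Origin at the centre of its underside.
- cottage: Red resin model cottage, footprint 60 x 80 (roof 92), 93 tall; bystander. Origin at the centre of its underside.
- jar: Closed glass jar, 60 across, 85 tall; bystander. Origin at the centre of its underside.
There are look-alikes about, which are no part of the job. Of the things shaped like the wrench, the bare steel one is meant. Of the things shaped like the vice, the steel one is meant.

How it is judged:
On the way, in this order (a step that is already met when the one before it is completed fails the run):
1. the wrench's ring sits flat over the screw head while the pad is still off the case (horizontal distance between wrench and seat below 0.005 m and z of wrench in the frame of seat below 0.006 m and angle between wrench's own z axis and vertical below 0.12 rad and contact force between pad and case below 1 N), for 0.1 s.
2. with the wrench on the screw head the pad has been wound down onto the case (horizontal distance between wrench and seat below 0.006 m and contact force between pad and case above 20 N), for 0.1 s.
At the end, for the whole second after the job is handed in: The pad presses on the case with 70 to 200 N; the wrench lies at rest on the collar with its ring on the screw head (within 6 mm of the axis, 8 mm of the collar, 0.15 rad of level), let go (contact force between pad and case between 70 and 200 N and horizontal distance between wrench and seat below 0.006 m and z of wrench in the frame of seat below 0.008 m and angle between wrench's own z axis and vertical below 0.15 rad and linear speed of wrench below 0.02 m/s); the robot touches nothing.
It fails at once if the case is crushed: the pad presses with over 220 N (contact force between pad and case above 220 N).
It fails at once if the gripper turns or touches the screw head itself (contact force between the fingers and screw above 2 N).
It fails at once if the king, the cottage or the jar is shifted by over 20 mm or tipped (distance of any of king, cottage, jar from where it was at the start of the episode above 0.02 m or angle between any of king, cottage, jar's own z axis and vertical above 0.3 rad).
It also fails if it takes over 72 s, if anything falls off the work surface, if the arm or the gripper's body presses on something with over 40 N, if the wrist force passes 120 N, or if a joint passes its speed limit or range.

## Working session

There is one attempt and no reset: what is moved stays moved. The work goes in short steps, Python scripts to look and compute and a shell command to move; the robot and the scene stay as the last step left them, time stands still between calls to the robot, and variables do not carry over. Pictures are saved under pics/ and viewed, and the job is handed in when it is done.

```bash
ls; mkdir -p pics; python3 - <<'E'
from station import arm, eyes, workorder
import cv2,numpy as np
o=arm.get_obs();print(o)
for n in ["scene","side","wrist"]:
    c=eyes.camera(n);cv2.imwrite(f"pics/{n}0.png",c["color"][:,:,::-1])
    print(n,{k:np.round(v,4).tolist() for k,v in c.items() if k!="color"}, c.keys())
E
```

```text
pics
{'time_s': 0.0, 'joint_pos': array([ 1.16716366e+00,  1.16469602e-01,  1.44224334e+00,  1.13494035e-05,
        1.58403071e+00, -3.78121294e-02]), 'dq': array([ 1.95305685e-04, -3.81723590e-04,  6.21448835e-05,  4.01439447e-04,
        6.27286504e-04,  3.29138975e-04]), 'tau': array([ 7.17918345e-03, -7.21280050e+01, -6.22605085e+01,  7.85719743e-02,
        2.40291090e-02, -8.98861640e-05]), 'tool_pos': array([0.24139576, 0.63015452, 0.23192984]), 'tcp_rot': array([-1.31533316e-04,  1.81891959e-01,  9.83318353e-01, -5.60295347e-04]), 'force': array([0.44734647, 0.23619622, 0.35270539]), 'moment': array([ 0.05963991,  0.07806856, -0.04019479]), 'opening': 0.09295865426458061}
scene {'camera_matrix': [[491.657, 0.0, 256.7011], [0.0, 491.657, 186.7665], [0.0, 0.0, 1.0]], 'camera_from_world': [[-0.8695, 0.4937, 0.0141, 0.4252], [-0.3982, -0.7176, 0.5714, 0.1557], [0.2923, 0.4912, 0.8205, -1.6089], [0.0, 0.0, 0.0, 1.0]]} dict_keys(['color', 'camera_matrix', 'camera_from_world'])
side {'camera_matrix': [[378.4225, 0.0, 255.0468], [0.0, 378.4225, 197.9989], [0.0, 0.0, 1.0]], 'camera_from_world': [[0.6761, 0.7367, -0.0156, -0.3846], [-0.59, 0.5539, 0.5874, 0.2202], [0.4414, -0.3879, 0.8091, -1.2985], [0.0, 0.0, 0.0, 1.0]]} dict_keys(['color', 'camera_matrix', 'camera_from_world'])
wrist {'camera_matrix': [[301.7497, 0.0, 255.3674], [0.0, 301.7497, 195.2925], [0.0, 0.0, 1.0]], 'mount': [[-0.0015, 0.9686, 0.2487, 0.069], [1.0, 0.0016, -0.0001, -0.0], [-0.0004, 0.2487, -0.9686, -0.1521], [0.0, 0.0, 0.0, 1.0]]} dict_keys(['color', 'camera_matrix', 'mount'])
```

View pics/scene0.png

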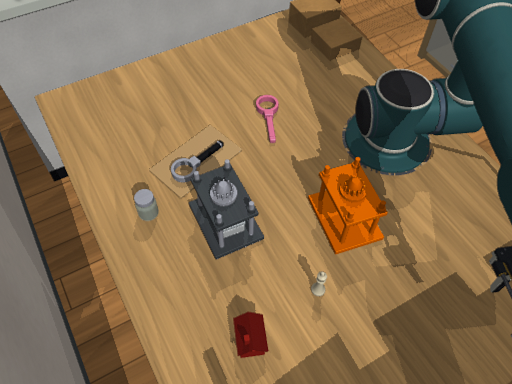

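View pics/side0.png

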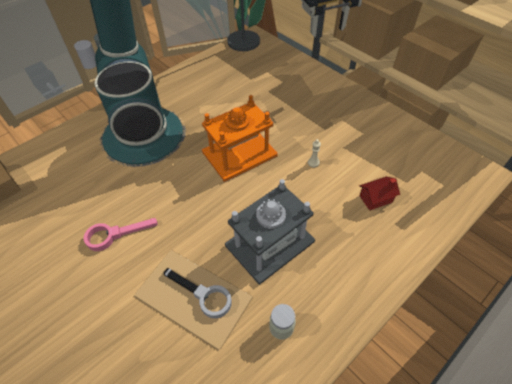

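View pics/wrist0.png

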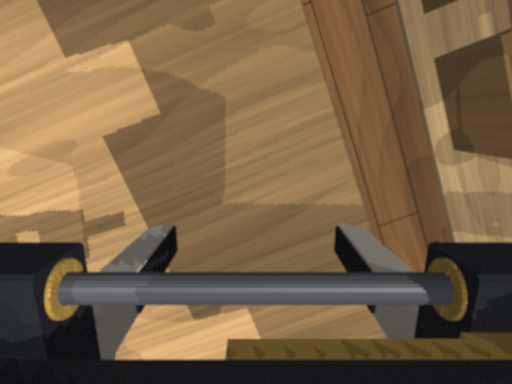

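```bash
cat > h.py <<'E'
from station import arm, eyes, workorder
import cv2,numpy as np
from scipy.spatial.transform import Rotation as R
def cam(n):
    o=arm.get_obs(); c=eyes.camera(n); K=c["camera_matrix"]
    if n=="wrist":
        q=o["tcp_rot"]; T=np.eye(4); T[:3,:3]=R.from_quat([q[1],q[2],q[3],q[0]]).as_matrix(); T[:3,3]=o["tool_pos"]
        W=T@c["mount"]
    else: W=np.linalg.inv(c["camera_from_world"])
    return c["color"][:,:,::-1].copy(),K,W
def ray(K,W,u,v):
    d=np.array([(u-K[0,2])/K[0,0],-(v-K[1,2])/K[1,1],-1.]); return W[:3,3],W[:3,:3]@d
def onplane(K,W,u,v,z):
    p,d=ray(K,W,u,v); return p+d*(z-p[2])/d[2]
def proj(K,W,P):
    p=np.linalg.inv(W)@np.append(P,1); return np.array([K[0,2]+K[0,0]*p[0]/-p[2],K[1,2]+K[1,1]*(-p[1])/-p[2]])
def tri(l):
    A=np.zeros((3,3));b=np.zeros(3)
    for p,d in l:
        d=d/np.linalg.norm(d);M=np.eye(3)-np.outer(d,d);A+=M;b+=M@p
    return np.linalg.solve(A,b)
E
python3 - <<'E'
from h import *
im,K,W=cam("scene");cv2.imwrite("pics/sc1.png",cv2.resize(im[120:270,130:280],None,fx=4,fy=4,interpolation=2))
im,K2,W2=cam("side");cv2.imwrite("pics/si1.png",cv2.resize(im[170:350,130:330],None,fx=3.3,fy=3.3,interpolation=2))
E
```

```text
(no output)
```

View pics/sc1.png

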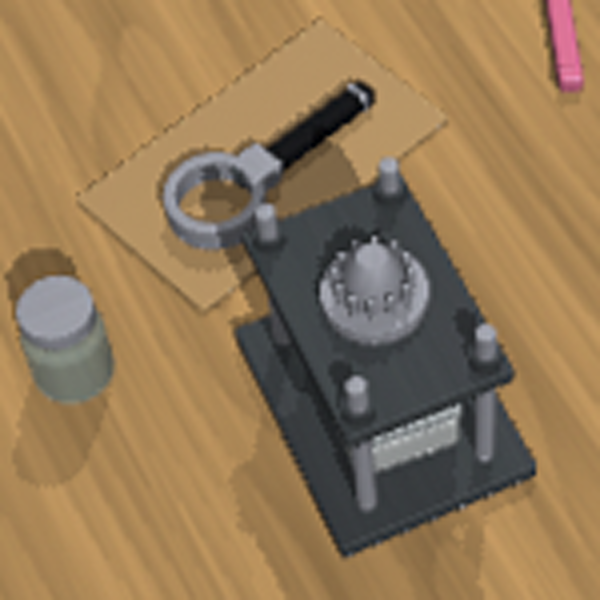

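View pics/si1.png

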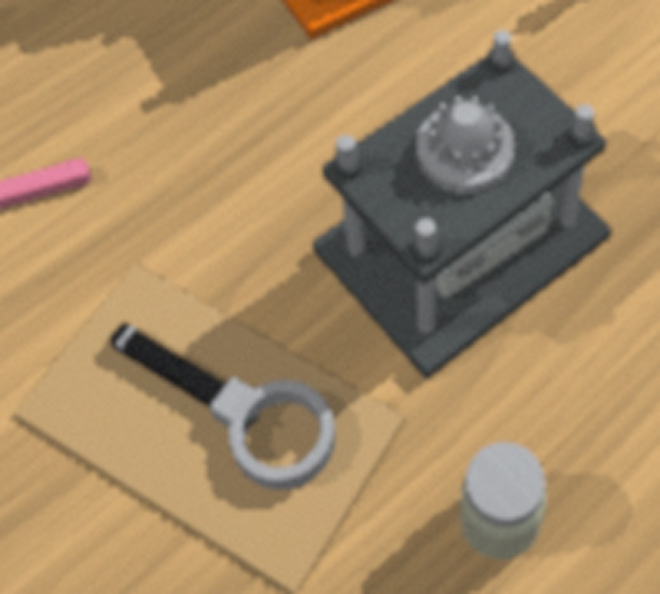

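```bash
python3 - <<'E'
from h import *
im,K,W=cam("scene");im,K2,W2=cam("side")
print(W[:3,3],W2[:3,3])
s=lambda u,v:(130+u/4,120+v/4); d=lambda u,v:(130+u/3.3,170+v/3.3)
for q in [(388,161),(265,208),(355,381),(485,329)]: print("sc post",onplane(K,W,*s(*q),.174).round(4))
for q in [(502,35),(585,109),(345,142),(426,222)]: print("si post",onplane(K2,W2,*d(*q),.174).round(4))
print("screw top",onplane(K,W,*s(373,250),.19),onplane(K2,W2,*d(466,103),.19))
print("ring",onplane(K,W,*s(212,193),.03),onplane(K2,W2,*d(283,430),.03))
print("hend",onplane(K,W,*s(360,90),.024),onplane(K2,W2,*d(122,335),.024))
for q in [(320,18),(78,198),(203,310),(447,122)]: print("mat",onplane(K,W,*s(*q),.006).round(4))
print("jar",onplane(K,W,*s(56,310),.085),onplane(K2,W2,*d(505,480),.085))
E
```

```text
[0.90191804 0.69212948 1.22523698] [ 0.963069   -0.3423524   0.91530534]
sc post [ 0.5546 -0.0522  0.174 ]
sc post [ 0.6443 -0.0567  0.174 ]
sc post [0.6534 0.0922 0.174 ]
sc post [0.5634 0.0979 0.174 ]
si post [0.5654 0.0988 0.174 ]
si post [0.6551 0.0941 0.174 ]
si post [ 0.5578 -0.0518  0.174 ]
si post [ 0.6454 -0.0542  0.174 ]
screw top [0.60198988 0.0188556  0.19      ] [0.60030793 0.0267728  0.19      ]
ring [ 0.63795652 -0.1914831   0.03      ] [ 0.64049173 -0.19424149  0.03      ]
hend [ 0.49136571 -0.23231823  0.024     ] [ 0.49383148 -0.23687492  0.024     ]
mat [ 0.4788 -0.3311  0.006 ]
mat [ 0.7249 -0.2548  0.006 ]
mat [ 0.684  -0.1134  0.006 ]
mat [ 0.4398 -0.1832  0.006 ]
jar [ 0.7870217  -0.11061802  0.085     ] [ 0.78884079 -0.11612931  0.085     ]
```

```bash
python3 -m jog '[[[0,0,2,8,-40,20,1],[0,0,2,18,-47,20,1],[0,0,2,18,-47,20,1],[0,0,2,18,-47,10,1],[0,0,2,18,-47,10,1],[0,0,2,18,-47,0,1],[0,0,2,18,-47,0,1],[0,0,2,18,-47,0,1],[0,0,2,18,-47,0,1],[0,0,2,18,-47,0,1],[0,0,2,18,-47,0,1],[0,0,2,18,-47,0,1],[0,0,2,18,-47,0,1],[0,0,2,18,-47,0,1],[0,0,2,18,-47,0,1],[0,0,2,18,-47,0,1],[0,0,2,18,-47,0,1],[0,0,2,18,-47,0,1],[0,0,1,0,0,0,1]]]'; python3 - <<'E'
from h import *
o=arm.get_obs();print(o["time_s"],o["tool_pos"],o["tcp_rot"],o["joint_pos"].round(2))
im,K,W=cam("wrist");cv2.imwrite("pics/w1.png",im)
E
```

```text
time_s: 2.25
tool_pos: [0.551, -0.1995, 0.3074]
tcp_rot: [-0.001, -0.138, 0.99, 0.0]
force: [0.1, -0.4, -0.4]
opening: 0.0931
2.25 [ 0.55099044 -0.19952939  0.30741327] [-1.10811358e-03 -1.38266921e-01  9.90394367e-01  1.67396020e-04] [-0.39 -0.09  1.53 -0.    1.7  -2.24]
```

View pics/w1.png

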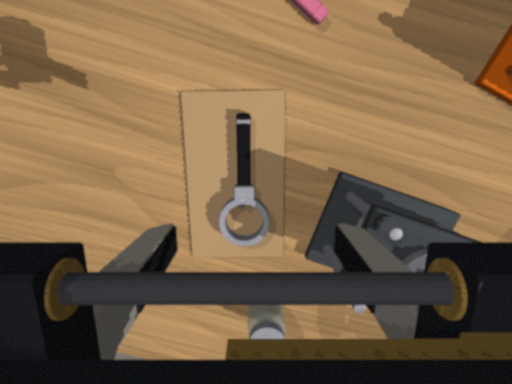

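```bash
python3 - <<'E'
from h import *
im,K,W=cam("wrist")
hsv=cv2.cvtColor(im,cv2.COLOR_BGR2HSV)
roi=np.zeros(im.shape[:2],np.uint8);roi[95:240,205:282]=1
bk=((hsv[...,2]<60)&(roi>0)).astype(np.uint8)
n,l,st,c=cv2.connectedComponentsWithStats(bk);i=1+np.argmax(st[1:,4]);print(st[i],c[i])
cnt,_=cv2.findContours((l==i).astype(np.uint8),0,2);box=cv2.boxPoints(cv2.minAreaRect(cnt[0]));print(box)
P=np.array([onplane(K,W,*b,.024) for b in box]);print(P.round(4))
gs=((hsv[...,1]<50)&(hsv[...,2]>90)&(roi>0)).astype(np.uint8);gs[:196]=0
cnt,_=cv2.findContours(gs,0,2);cc=max(cnt,key=cv2.contourArea);(e)=cv2.fitEllipse(cc);print(e)
r=onplane(K,W,*e[0],.024);print("ring",r)
ctr=onplane(K,W,*c[i],.024);print("handle ctr",ctr,np.degrees(np.arctan2(*(ctr-r)[[1,0]])),np.linalg.norm(ctr-r))
E
```

```text
[236 124  13  61 762] [241.77559055 154.72440945]
[[236. 124.]
 [248. 124.]
 [248. 184.]
 [236. 184.]]
[[ 0.4993 -0.2397  0.024 ]
 [ 0.4947 -0.2235  0.024 ]
 [ 0.5778 -0.2003  0.024 ]
 [ 0.5827 -0.2174  0.024 ]]
((241.71681213378906, 219.57534790039062), (40.85313415527344, 48.32850646972656), 104.73562622070312)
ring [ 0.6338254  -0.19468552  0.024     ]
handle ctr [ 0.53872191 -0.22052845  0.024     ] -164.79782525327892 0.0985521760697084
```

```bash
python3 -m jog '[[[0,0,0,4,-8,-45,1],[0,0,0,0,-8,-50,1],[0,0,0,0,0,-50,1],[0,0,0,0,0,-50,1],[0,0,0,0,0,-50,1],[0,0,0,0,0,-25,1],[0,0,0,0,0,-10,1],[0,0,0,0,0,-4,1],[0,0,0,0,0,0,1]]]' ; python3 - <<'E'
from h import *
o=arm.get_obs();print(o["tool_pos"],o["tcp_rot"],o["force"])
im,K,W=cam("wrist");cv2.imwrite("pics/w2.png",im)
E
```

```text
time_s: 3.25
tool_pos: [0.5549, -0.2107, 0.0271]
tcp_rot: [0.001, -0.14, 0.99, -0.0]
force: [-0.4, 0.3, -0.1]
opening: 0.0927
[ 0.55488476 -0.21072724  0.02709126] [ 7.27659504e-04 -1.39704770e-01  9.90192850e-01 -4.09996371e-04] [-0.43961662  0.30669436 -0.11920052]
```

View pics/w2.png

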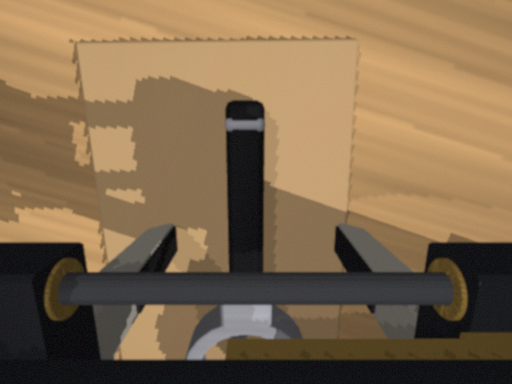

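```bash
python3 -m jog '[[[0,0,0,1,-5,-2,1],[0,0,0,0,0,-3,1],[0,0,0,0,0,0,-1],[0,0,0,0,0,0,-1],[0,0,0,0,0,0,-1],[0,0,0,0,0,0,-1],[0,0,0,0,0,0,-1],[0,0,0,0,0,0,-1],[0,0,0,0,0,0,-1]]]' 60
```

```text
time_s: 4.2
tool_pos: [0.5552, -0.216, 0.0207]
tcp_rot: [-0.0, -0.14, 0.99, -0.0]
force: [-0.6, -0.1, -1.1]
opening: 0.0417
```

```bash
python3 -m jog '[[[0,0,0,0,0,0,-1],[0,0,0,0,0,0,-1],[0,0,0,0,0,0,-1],[0,0,0,0,0,0,-1],[0,0,0,0,0,0,-1],[0,0,0,0,0,0,-1]]]' 60
```

```text
time_s: 4.8
tool_pos: [0.5552, -0.216, 0.0207]
tcp_rot: [0.0, -0.14, 0.99, -0.0]
force: [1.1, -1.3, 0.0]
opening: 0.0193
```

```bash
python3 -m jog '[[[0,0,0,0,0,15,-1],[0,0,0,0,0,30,-1],[0,0,0,0,0,45,-1],[0,0,0,0,0,45,-1],[0,0,0,0,0,45,-1],[0,0,0,0,0,35,-1],[0,0,0,0,0,15,-1],[0,0,0,0,0,0,-1]]]' ; python3 - <<'E'
from h import *
o=arm.get_obs();print(o["tool_pos"],o["tcp_rot"],o["force"],o["moment"],o["opening"])
im,K,W=cam("wrist");cv2.imwrite("pics/w3.png",im)
im,K,W=cam("side");cv2.imwrite("pics/s3.png",cv2.resize(im[100:350,80:380],None,fx=2.4,fy=2.4))
E
```

```text
time_s: 5.6
tool_pos: [0.5555, -0.2161, 0.2526]
tcp_rot: [0.001, -0.14, 0.99, -0.001]
force: [-0.1, 0.4, -5.3]
opening: 0.0193
[ 0.55553384 -0.21607756  0.25264596] [ 1.16364313e-03 -1.39546312e-01  9.90214583e-01 -7.42704718e-04] [-0.14632879  0.35722698 -5.25371289] [-0.01122386  0.24526763 -0.0241089 ] 0.019311492845096152
```

View pics/w3.png

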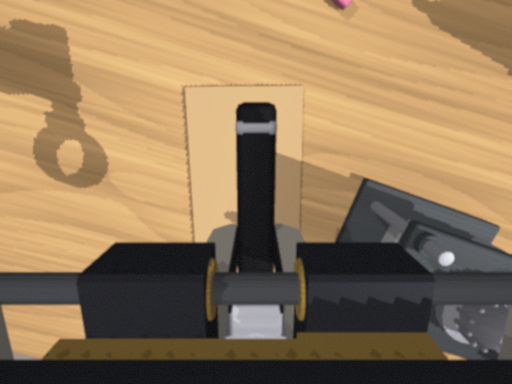

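View pics/s3.png

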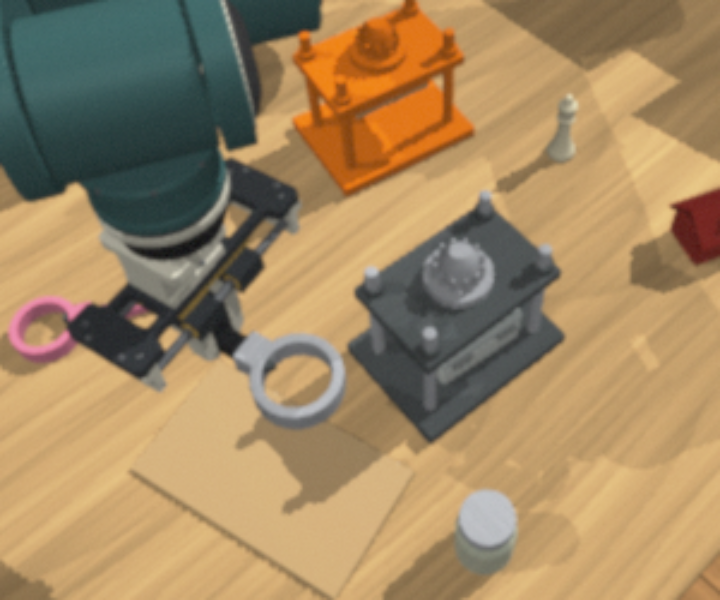

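```bash
python3 -m jog '[[[0,0,-4,5,9,0,-1],[0,0,-8.3,5,9,0,-1],[0,0,-8.3,6,10,0,-1],[0,0,-8.3,6,10,0,-1],[0,0,-8.3,6,10,0,-1],[0,0,-8.3,6,10,0,-1],[0,0,-8.3,6,10,0,-1],[0,0,-8.3,6,10,0,-1],[0,0,-8.3,6,10,0,-1],[0,0,-8.3,6,10,0,-1],[0,0,-8.3,6,10,0,-1],[0,0,-8.3,6,10,0,-1],[0,0,-8.3,6,10,0,-1],[0,0,-8.3,6,10,0,-1],[0,0,-8.3,6,10,0,-1],[0,0,-8.3,6,10,0,-1],[0,0,-8.3,6,10,0,-1],[0,0,-8.3,6,10,0,-1]]]' ; python3 -m jog '[[[0,0,-8.3,5,9,0,-1],[0,0,-8.3,5,9,0,-1],[0,0,-8.3,5,9,0,-1],[0,0,-8.3,5,9,0,-1],[0,0,-8.3,4,9,0,-1],[0,0,-8.3,4,9,0,-1],[0,0,-5,3,2,0,-1],[0,0,0,0,0,0,-1],[0,0,0,0,0,0,-1]]]' ;python3 - <<'E'
from h import *
o=arm.get_obs();print(o["tool_pos"],o["tcp_rot"],o["joint_pos"].round(2))
q=o["tcp_rot"];print(R.from_quat([q[1],q[2],q[3],q[0]]).as_matrix().round(3))
for n in("wrist","side","scene"):
    im,K,W=cam(n);cv2.imwrite(f"pics/{n}4.png",im)
    if n!="wrist":
        a=proj(K,W,np.array([.62,.02,.2])).astype(int);print(n,a)
        u,v=np.clip(a-[90,80],0,None);cv2.imwrite(f"pics/{n}4.png",cv2.resize(im[v:v+150,u:u+180],None,fx=4,fy=4,interpolation=2));print(u,v)
E
```

```text
time_s: 7.5
tool_pos: [0.661, -0.0374, 0.2475]
tcp_rot: [-0.001, 0.904, 0.427, -0.002]
force: [-0.4, -0.1, -4.8]
opening: 0.0193
time_s: 8.4
tool_pos: [0.6919, 0.018, 0.2487]
tcp_rot: [0.0, 0.999, -0.032, -0.001]
force: [-0.1, -0.1, -4.7]
opening: 0.0197
[0.69185481 0.01796848 0.24868932] [ 4.63324630e-05  9.99480505e-01 -3.22047251e-02 -1.25461458e-03] [-0.01  0.15  1.38 -0.    1.62  1.62]
[[ 0.998 -0.064 -0.003]
 [-0.064 -0.998 -0.   ]
 [-0.003  0.    -1.   ]]
side [275 205]
185 125
scene [217 183]
127 103
```

View pics/side4.png

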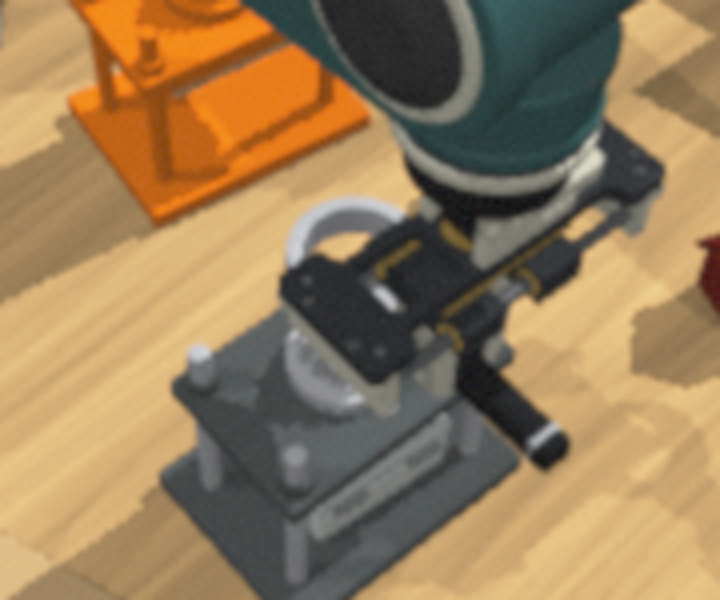

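View pics/scene4.png

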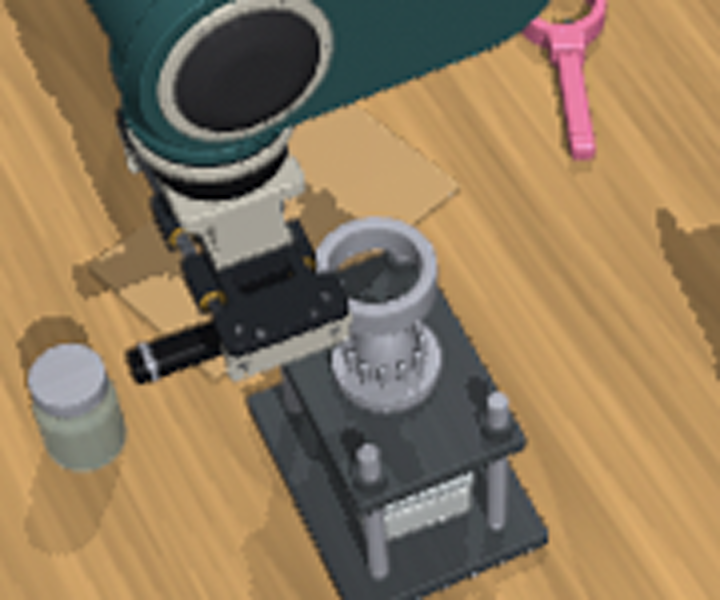

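View pics/wrist4.png

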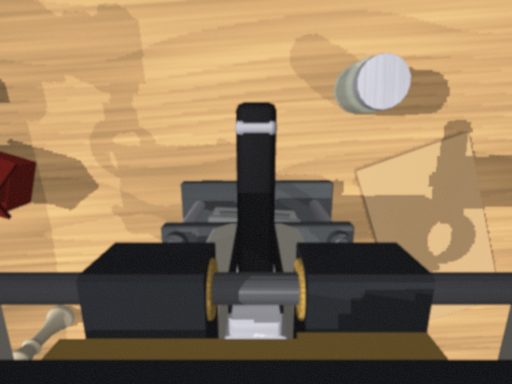

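```bash
cat > ov.py <<'E'
from h import *
import sys
def circ(im,K,W,c,r,s,u,v,col):
    t=np.linspace(0,2*np.pi,60); p=[(proj(K,W,np.array([c[0]+r*np.cos(a),c[1]+r*np.sin(a),c[2]]))-[u,v]+.5)*s-.5 for a in t]
    cv2.polylines(im,[np.array(p).round().astype(int)],True,col,1)
E
python3 - <<'E'
from ov import *
o=arm.get_obs();p=o["tool_pos"];zt=.006+p[2]-.0207+.024
th=np.radians(-3.7);c=p[:2]-.085*np.array([np.cos(th),np.sin(th)]);print(c,zt)
for n,u,v in(("side",185,125),("scene",127,103)):
    im,K,W=cam(n);im=cv2.resize(im[v:v+150,u:u+180],None,fx=4,fy=4,interpolation=2)
    circ(im,K,W,(.605,.021,.152),.036,4,u,v,(0,255,0))
    circ(im,K,W,(.605,.021,.190),.010,4,u,v,(0,255,0))
    circ(im,K,W,(c[0],c[1],zt),.0385,4,u,v,(0,0,255))
    cv2.imwrite(f"pics/ov_{n}4.png",im)
E
```

```text
[0.60720059 0.02329714] 0.25938298776672514
```

View pics/ov_side4.png

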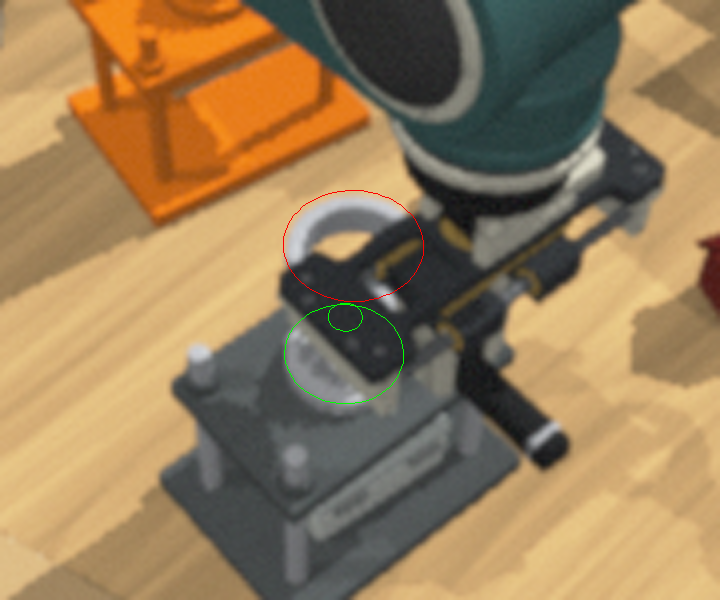

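View pics/ov_scene4.png

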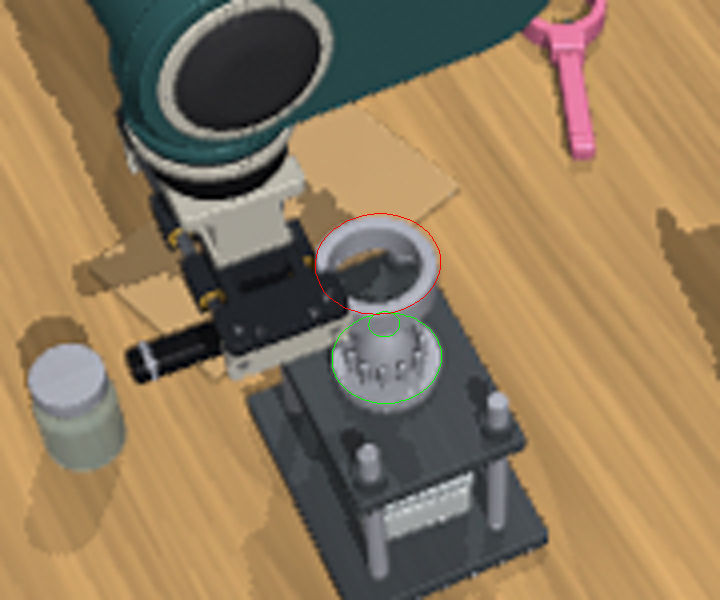

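```bash
python3 -m jog '[[[0,0,0,-4,-3,0,-1],[0,0,0,0,0,-20,-1],[0,0,0,0,0,-20,-1],[0,0,0,0,0,-8,-1],[0,0,0,0,0,0,-1],[0,0,0,0,0,0,-1]]]'; python3 - <<'E'
from ov import *
o=arm.get_obs();p=o["tool_pos"];zt=.006+p[2]-.0207+.024
th=np.radians(-3.7);c=p[:2]-.085*np.array([np.cos(th),np.sin(th)]);print(c,zt)
for n,u,v in(("side",185,125),("scene",127,103)):
    im,K,W=cam(n);im=cv2.resize(im[v+30:v+130,u+50:u+150],None,fx=6,fy=6,interpolation=2)
    cv2.imwrite(f"pics/{n}5.png",im.copy())
    circ(im,K,W,(c[0],c[1],zt),.0385,6,u+50,v+30,(0,0,255))
    circ(im,K,W,(.605,.021,.190),.010,6,u+50,v+30,(0,255,0))
    circ(im,K,W,(.605,.021,.152),.036,6,u+50,v+30,(0,255,0))
    cv2.imwrite(f"pics/ov_{n}5.png",im)
E
```

```text
time_s: 9.25
tool_pos: [0.6884, 0.015, 0.2037]
tcp_rot: [0.0, 0.999, -0.034, 0.0]
force: [-0.2, 0.2, -4.6]
opening: 0.0191
[0.60357637 0.02047161] 0.2130005188076983
```

View pics/ov_side5.png

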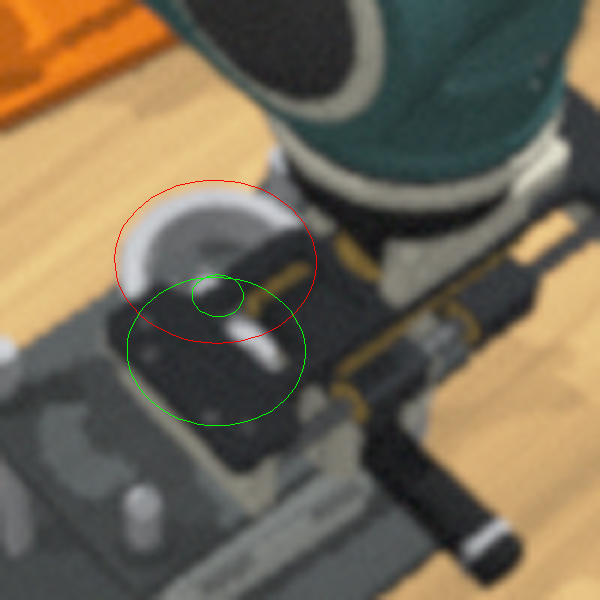

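View pics/ov_scene5.png

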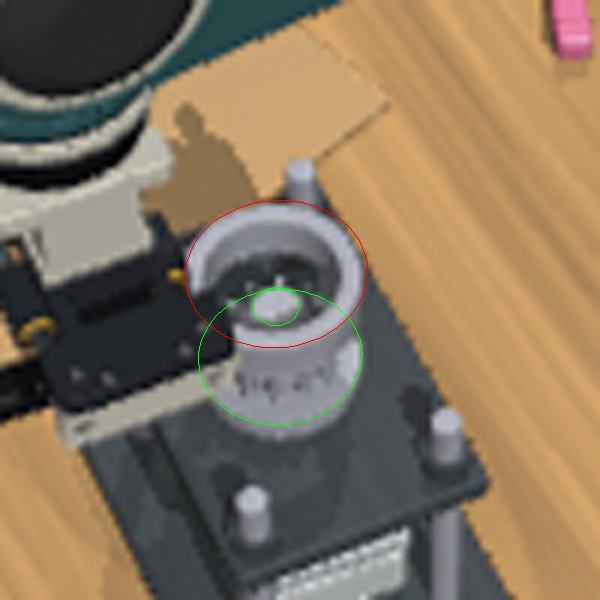

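View pics/scene5.png

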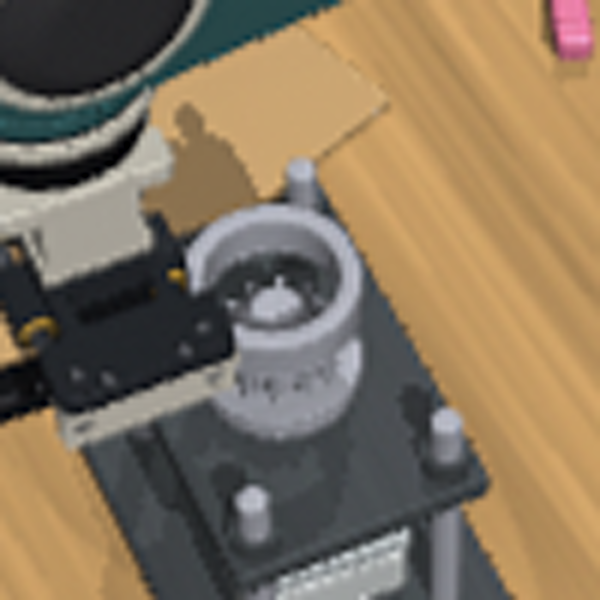

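```bash
python3 -m jog '[[[0,0,0,0,0,-6,-1],[0,0,0,0,0,-5,-1],[0,0,0,0,0,-4,-1],[0,0,0,0,0,-3,-1],[0,0,0,0,0,0,-1]]]'; python3 -m jog '[[[0,0,0,0,0,-4,-1],[0,0,0,0,0,-3,-1],[0,0,0,0,0,0,-1]]]'
```

```text
time_s: 9.85
tool_pos: [0.6881, 0.0151, 0.184]
tcp_rot: [0.0, 0.999, -0.034, -0.0]
force: [0.7, 0.0, -5.0]
opening: 0.0194
time_s: 10.15
tool_pos: [0.6883, 0.0149, 0.1774]
tcp_rot: [0.0, 0.999, -0.034, 0.0]
force: [2.8, -0.3, -3.7]
opening: 0.0193
```

```bash
python3 -m jog '[[[0,0,0,1,0,-3,-1],[0,0,0,0,0,-2,-1],[0,0,0,0,0,0,-1]]]'; python3 -m jog '[[[0,0,0,0,0,-3,-1],[0,0,0,0,0,-2,-1],[0,0,0,0,0,0,-1]]]';python3 - <<'E'
from h import *
o=arm.get_obs();print(o["force"],o["moment"],o["joint_pos"].round(2))
im,K,W=cam("scene");cv2.imwrite(f"pics/scene6.png",cv2.resize(im[133:233,177:277],None,fx=6,fy=6,interpolation=2))
E
```

```text
time_s: 10.45
tool_pos: [0.6891, 0.0151, 0.172]
tcp_rot: [-0.0, 0.999, -0.034, -0.0]
force: [2.8, -0.4, -4.6]
opening: 0.0195
time_s: 10.75
tool_pos: [0.6892, 0.015, 0.1673]
tcp_rot: [0.0, 0.999, -0.034, -0.0]
force: [2.5, -0.2, -5.2]
opening: 0.0193
[ 2.51748813 -0.20675931 -5.17943154] [-0.13280133 -0.5428834  -0.02715187] [-0.02  0.17  1.49 -0.    1.48  1.62]
```

View pics/scene6.png

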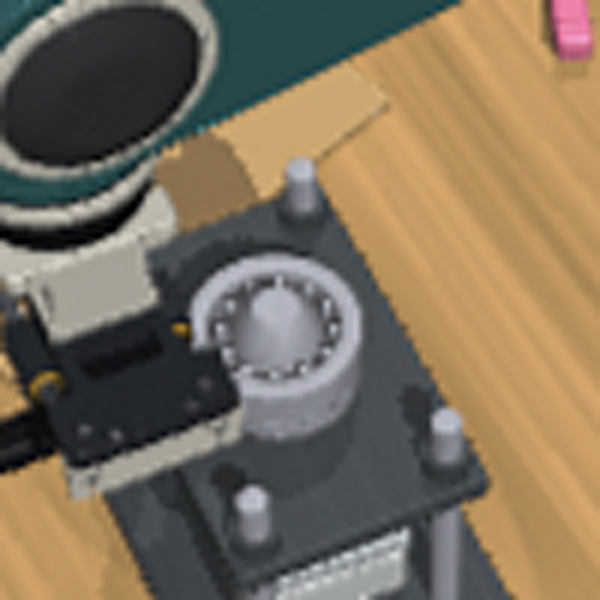

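```bash
python3 -m jog '[[[0,0,0,0,0,0,0],[0,0,0,0,0,0,0],[0,0,0,0,0,0,0],[0,0,0,15,-1,0,0],[0,0,0,15,-1,0,0],[0,0,0,13,-1,0,0],[0,0,0,0,0,0,0],[0,0,0,0,0,0,0]]]';python3 - <<'E'
from h import *
for n,a in(("scene",(slice(133,233),slice(177,277))),("side",(slice(155,255),slice(235,335)))):
    im,K,W=cam(n);cv2.imwrite(f"pics/{n}7.png",cv2.resize(im[a],None,fx=6,fy=6,interpolation=2))
im,K,W=cam("wrist");cv2.imwrite(f"pics/wrist7.png",im)
E
```

```text
time_s: 11.6
tool_pos: [0.732, 0.0121, 0.1675]
tcp_rot: [-0.0, 0.999, -0.034, -0.0]
force: [-0.3, 0.4, 0.0]
opening: 0.0463
```

View pics/scene7.png

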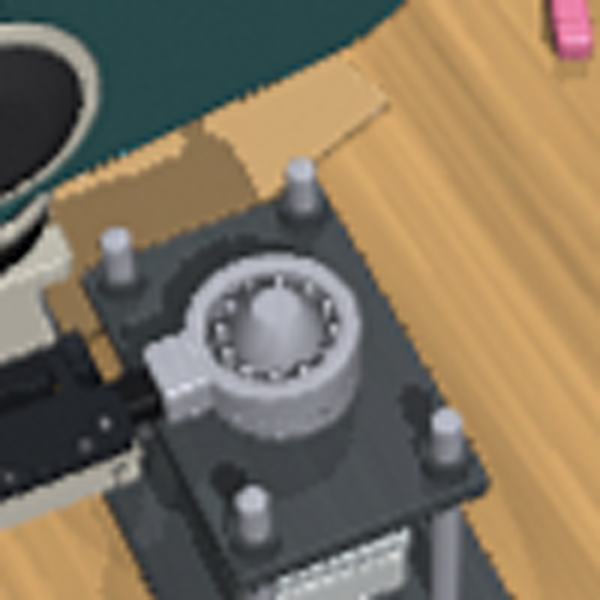

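View pics/wrist7.png

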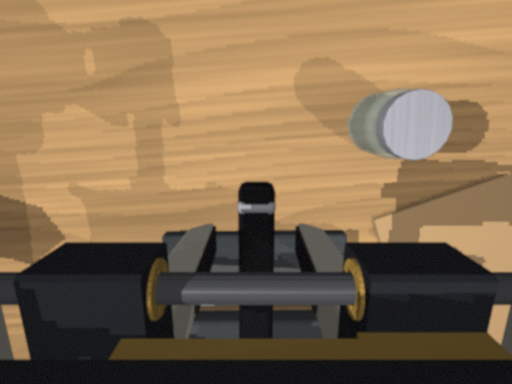

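View pics/side7.png

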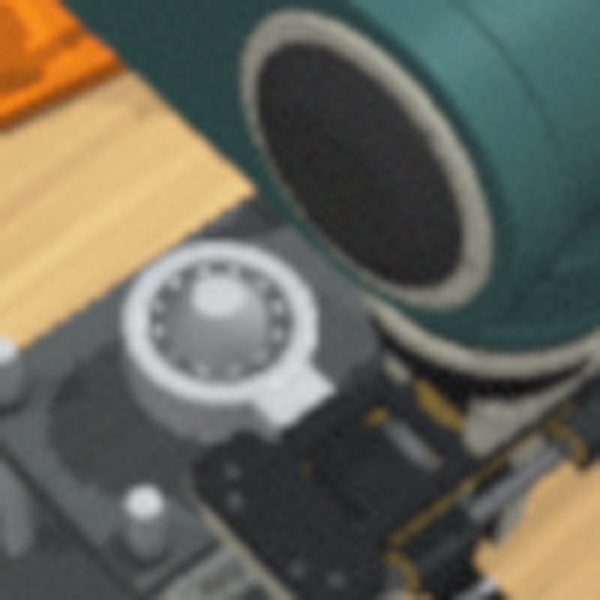

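```bash
cat > rows.py <<'E'
from h import *
import sys
C=np.array([.605,.021]);r=.127
def table(a0,a1,st,off=0):
    o=arm.get_obs();p0=o["tool_pos"][:2]
    n=int(round(abs(a1-a0)/st));A=np.linspace(a0,a1,n+1);prev=np.array([r*np.cos(np.radians(a0)),r*np.sin(np.radians(a0))]);out=[];acc=np.zeros(2)
    for i in range(1,n+1):
        q=np.array([r*np.cos(np.radians(A[i])),r*np.sin(np.radians(A[i]))]);d=((q-prev)*1000-acc);rd=d.round(1);acc=rd-d;prev=q
        out.append([0,0,round(A[i]-A[i-1],2),float(rd[0]),float(rd[1]),0,-1])
    print(str(out).replace(" ",""))
def state():
    o=arm.get_obs();p=o["tool_pos"];d=p[:2]-C;F=o["force"];M=o["moment"];q=o["tcp_rot"]
    X=R.from_quat([q[1],q[2],q[3],q[0]]).as_matrix()[:,0]
    print("t%.2f ang %.2f yaw %.2f rad %.1f z %.1f T=%.3f Mz=%.3f F"%(o["time_s"],np.degrees(np.arctan2(d[1],d[0])),np.degrees(np.arctan2(X[1],X[0])),1000*np.hypot(*d),p[2]*1000,d[0]*F[1]-d[1]*F[0]+M[2],M[2]),F.round(2))
if __name__=="__main__": state()
E
python3 - <<'E'
from rows import *
state()
table(-4,38,6);table(38,-44,6.3077);table(-44,38,6.3077);table(38,-44,3)
E
```

```text
t11.75 ang -4.00 yaw -3.86 rad 127.1 z 167.9 T=-0.040 Mz=-0.039 F [-0.17  0.01  0.09]
[[0,0,np.float64(6.0),0.2,13.3,0,-1],[0,0,np.float64(6.0),-1.1,13.2,0,-1],[0,0,np.float64(6.0),-2.6,13.1,0,-1],[0,0,np.float64(6.0),-3.8,12.7,0,-1],[0,0,np.float64(6.0),-5.2,12.2,0,-1],[0,0,np.float64(6.0),-6.5,11.7,0,-1],[0,0,np.float64(6.0),-7.6,10.8,0,-1]]
[[0,0,np.float64(-6.31),8.0,-11.5,0,-1],[0,0,np.float64(-6.31),6.7,-12.2,0,-1],[0,0,np.float64(-6.31),5.2,-13.0,0,-1],[0,0,np.float64(-6.31),3.9,-13.4,0,-1],[0,0,np.float64(-6.31),2.3,-13.8,0,-1],[0,0,np.float64(-6.31),0.8,-13.9,0,-1],[0,0,np.float64(-6.31),-0.7,-14.0,0,-1],[0,0,np.float64(-6.31),-2.3,-13.8,0,-1],[0,0,np.float64(-6.31),-3.7,-13.5,0,-1],[0,0,np.float64(-6.31),-5.2,-12.9,0,-1],[0,0,np.float64(-6.31),-6.7,-12.3,0,-1],[0,0,np.float64(-6.31),-7.9,-11.5,0,-1],[0,0,np.float64(-6.31),-9.1,-10.6,0,-1]]
[[0,0,np.float64(6.31),9.1,10.6,0,-1],[0,0,np.float64(6.31),8.0,11.5,0,-1],[0,0,np.float64(6.31),6.6,12.3,0,-1],[0,0,np.float64(6.31),5.2,13.0,0,-1],[0,0,np.float64(6.31),3.8,13.4,0,-1],[0,0,np.float64(6.31),2.2,13.8,0,-1],[0,0,np.float64
[... 593 characters left out ...]
,[0,0,np.float64(-3.04),1.1,-6.6,0,-1],[0,0,np.float64(-3.04),0.7,-6.7,0,-1],[0,0,np.float64(-3.04),0.4,-6.7,0,-1],[0,0,np.float64(-3.04),-0.0,-6.8,0,-1],[0,0,np.float64(-3.04),-0.4,-6.7,0,-1],[0,0,np.float64(-3.04),-0.7,-6.7,0,-1],[0,0,np.float64(-3.04),-1.0,-6.6,0,-1],[0,0,np.float64(-3.04),-1.5,-6.6,0,-1],[0,0,np.float64(-3.04),-1.7,-6.5,0,-1],[0,0,np.float64(-3.04),-2.1,-6.4,0,-1],[0,0,np.float64(-3.04),-2.4,-6.3,0,-1],[0,0,np.float64(-3.04),-2.8,-6.1,0,-1],[0,0,np.float64(-3.04),-3.1,-6.0,0,-1],[0,0,np.float64(-3.04),-3.4,-5.8,0,-1],[0,0,np.float64(-3.04),-3.7,-5.6,0,-1],[0,0,np.float64(-3.04),-4.0,-5.4,0,-1],[0,0,np.float64(-3.04),-4.3,-5.2,0,-1],[0,0,np.float64(-3.04),-4.5,-5.0,0,-1]]
```

```bash
python3 -m jog '[[[0,0,0,0,0,0,-1],[0,0,0,0,0,0,-1],[0,0,0,0,0,0,-1],[0,0,0,0,0,0,-1],[0,0,0,0,0,0,-1],[0,0,0,0,0,0,-1]]]' 40; python3 rows.py
```

```text
time_s: 12.35
tool_pos: [0.7322, 0.0121, 0.1677]
tcp_rot: [-0.0, 0.999, -0.034, -0.0]
force: [-1.6, 0.3, 0.2]
opening: 0.0195
t12.35 ang -4.01 yaw -3.86 rad 127.5 z 167.7 T=0.018 Mz=-0.004 F [-1.55  0.28  0.2 ]
```

Swing back (slip) to +38°.

```bash
python3 -m jog '[[[0,0,6,0.2,13.3,0,-1],[0,0,6,-1.1,13.2,0,-1],[0,0,6,-2.6,13.1,0,-1],[0,0,6,-3.8,12.7,0,-1],[0,0,6,-5.2,12.2,0,-1],[0,0,6,-6.5,11.7,0,-1],[0,0,6,-7.6,10.8,0,-1],[0,0,0,0,0,0,-1]]]'; python3 rows.py; python3 - <<'E'
from h import *
for n,a in(("scene",(slice(133,233),slice(167,267))),):
    im,K,W=cam(n);cv2.imwrite(f"pics/{n}8.png",cv2.resize(im[a],None,fx=6,fy=6,interpolation=2))
E
```

```text
time_s: 13.15
tool_pos: [0.7053, 0.1002, 0.1679]
tcp_rot: [-0.0, 0.945, 0.328, 0.0]
force: [1.2, 0.1, 0.7]
opening: 0.0198
t13.15 ang 38.30 yaw 38.32 rad 127.8 z 167.9 T=-0.124 Mz=-0.036 F [1.21 0.08 0.75]
```

View pics/scene8.png

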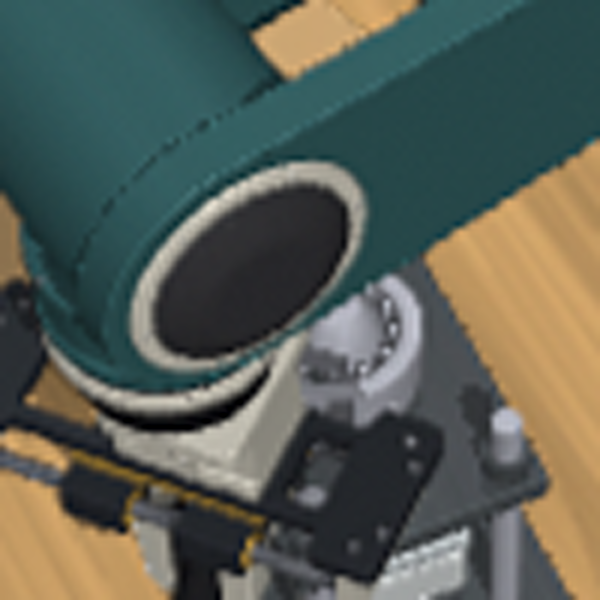

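```bash
python3 -m jog '[[[0,0,-6.31,8,-11.5,0,-1],[0,0,-6.31,6.7,-12.2,0,-1],[0,0,-6.31,5.2,-13,0,-1],[0,0,-6.31,3.9,-13.4,0,-1],[0,0,-6.31,2.3,-13.8,0,-1],[0,0,-6.31,0.8,-13.9,0,-1],[0,0,-6.31,-0.7,-14,0,-1]]]'>/dev/null; python3 rows.py; python3 -m jog '[[[0,0,-6.31,-2.3,-13.8,0,-1],[0,0,-6.31,-3.7,-13.5,0,-1],[0,0,-6.31,-5.2,-12.9,0,-1],[0,0,-6.31,-6.7,-12.3,0,-1],[0,0,-6.31,-7.9,-11.5,0,-1]]]'>/dev/null; python3 rows.py;  python3 -m jog '[[[0,0,-6.31,-9.1,-10.6,0,-1],[0,0,0,0,0,0,-1]]]'>/dev/null; python3 rows.py
```

```text
t13.90 ang -5.92 yaw -6.46 rad 127.0 z 167.4 T=1.430 Mz=-0.284 F [-11.8   14.79   1.77]
t14.40 ang -37.35 yaw -38.00 rad 126.8 z 167.5 T=1.216 Mz=-0.097 F [-4.39 16.38  1.39]
t14.60 ang -44.06 yaw -44.35 rad 126.7 z 167.6 T=0.646 Mz=-0.196 F [-5.1  14.19  1.96]
```

```bash
python3 -m jog '[[[0,0,6.31,9.1,10.6,0,-1],[0,0,6.31,8,11.5,0,-1],[0,0,6.31,6.6,12.3,0,-1],[0,0,6.31,5.2,13,0,-1],[0,0,6.31,3.8,13.4,0,-1],[0,0,6.31,2.2,13.8,0,-1],[0,0,6.31,0.7,14,0,-1],[0,0,6.31,-0.8,13.9,0,-1]]]'>/dev/null; python3 rows.py; python3 -m jog '[[[0,0,6.31,-2.3,13.8,0,-1],[0,0,6.31,-3.8,13.4,0,-1],[0,0,6.31,-5.3,13,0,-1],[0,0,6.31,-6.7,12.2,0,-1],[0,0,6.31,-8,11.5,0,-1],[0,0,0,0,0,0,-1]]]'>/dev/null; python3 rows.py
```

```text
t15.40 ang 6.12 yaw 6.61 rad 127.8 z 167.5 T=-0.203 Mz=0.012 F [-1.86 -1.89  0.39]
t16.00 ang 37.94 yaw 38.13 rad 127.6 z 167.9 T=-0.056 Mz=0.073 F [2.88 0.97 0.05]
```

```bash
python3 -m jog '[[[0,0,-3.04,4.0,-5.4,0,-1],[0,0,-3.04,3.7,-5.6,0,-1],[0,0,-3.04,3.4,-5.8,0,-1]]]'>/dev/null; python3 rows.py; python3 -m jog '[[[0,0,-3.04,3.1,-6.0,0,-1],[0,0,-3.04,2.8,-6.1,0,-1],[0,0,-3.04,2.4,-6.3,0,-1]]]'>/dev/null; python3 rows.py; python3 -m jog '[[[0,0,-3.04,2.1,-6.4,0,-1],[0,0,-3.04,1.8,-6.5,0,-1],[0,0,-3.04,1.4,-6.6,0,-1]]]'>/dev/null; python3 rows.py; python3 -m jog '[[[0,0,-3.04,1.1,-6.6,0,-1],[0,0,-3.04,0.7,-6.7,0,-1]]]'>/dev/null; python3 rows.py; python3 -m jog '[[[0,0,-3.04,0.4,-6.7,0,-1],[0,0,-3.04,0,-6.8,0,-1]]]'>/dev/null; python3 rows.py
```

```text
t16.30 ang 28.31 yaw 28.52 rad 127.5 z 167.6 T=0.018 Mz=-0.304 F [-1.03  2.31  0.86]
t16.60 ang 19.30 yaw 19.39 rad 127.4 z 167.4 T=0.528 Mz=-0.444 F [-5.5   6.16  1.61]
t16.90 ang 10.72 yaw 10.32 rad 127.2 z 167.3 T=1.268 Mz=-0.304 F [-8.56 10.96  1.51]
t17.10 ang 4.70 yaw 4.24 rad 127.1 z 167.3 T=1.320 Mz=-0.275 F [-8.62 11.88  1.5 ]
t17.30 ang -1.34 yaw -1.83 rad 127.1 z 167.3 T=1.387 Mz=-0.251 F [-8.95 13.1   2.38]
```

```bash
python3 -m jog '[[[0,0,-3.04,-0.4,-6.7,0,-1],[0,0,-3.04,-0.7,-6.7,0,-1],[0,0,-3.04,-1.0,-6.6,0,-1]]]'>/dev/null; python3 rows.py; python3 -m jog '[[[0,0,-3.04,-1.5,-6.6,0,-1],[0,0,-3.04,-1.7,-6.5,0,-1]]]'>/dev/null; python3 rows.py; python3 -m jog '[[[0,0,-3.04,-2.1,-6.4,0,-1],[0,0,-3.04,-2.4,-6.3,0,-1]]]'>/dev/null; python3 rows.py
```

```text
t17.60 ang -10.37 yaw -10.94 rad 127.0 z 167.3 T=1.275 Mz=-0.197 F [-7.67 13.18  1.74]
t17.80 ang -16.42 yaw -17.02 rad 127.0 z 167.3 T=1.345 Mz=-0.134 F [-7.04 14.22  2.32]
t18.00 ang -22.48 yaw -23.10 rad 127.0 z 167.3 T=1.255 Mz=-0.118 F [-7.34 14.74  1.85]
```

```bash
python3 -m jog '[[[0,0,-3.04,-2.8,-6.1,0,-1],[0,0,-3.04,-3.1,-6,0,-1]]]'>/dev/null; python3 rows.py; python3 -m jog '[[[0,0,-3.04,-3.4,-5.8,0,-1],[0,0,-3.04,-3.7,-5.6,0,-1]]]'>/dev/null; python3 rows.py
```

```text
t18.20 ang -28.52 yaw -29.18 rad 126.9 z 167.3 T=1.299 Mz=-0.109 F [-4.05 14.82  1.62]
t18.40 ang -34.56 yaw -35.25 rad 126.9 z 167.4 T=1.107 Mz=-0.114 F [-3.91 14.37  1.26]
```

```bash
python3 -m jog '[[[0,0,-3.04,-4,-5.4,0,-1],[0,0,-3.04,-4.3,-5.2,0,-1],[0,0,-3.04,-4.5,-5,0,-1]]]'>/dev/null; python3 rows.py
```

```text
t18.70 ang -43.64 yaw -44.38 rad 126.9 z 167.4 T=1.297 Mz=0.022 F [-1.09 14.91  1.51]
```

```bash
python3 -m jog '[[[0,0,6.31,9.1,10.6,0,-1],[0,0,6.31,8,11.5,0,-1],[0,0,6.31,6.6,12.3,0,-1],[0,0,6.31,5.2,13,0,-1],[0,0,6.31,3.8,13.4,0,-1],[0,0,6.31,2.2,13.8,0,-1],[0,0,6.31,0.7,14,0,-1],[0,0,6.31,-0.8,13.9,0,-1],[0,0,6.31,-2.3,13.8,0,-1],[0,0,6.31,-3.8,13.4,0,-1],[0,0,6.31,-5.3,13,0,-1],[0,0,6.31,-6.7,12.2,0,-1],[0,0,6.31,-8,11.5,0,-1],[0,0,0,0,0,0,-1]]]'>/dev/null; python3 rows.py;python3 - <<'E'
from h import *
for n,a in(("scene",(slice(170,270),slice(190,290))),("side",(slice(190,270),slice(220,320)))):
    im,K,W=cam(n);cv2.imwrite(f"pics/{n}9.png",cv2.resize(im[a],None,fx=6,fy=6,interpolation=2))
E
```

```text
t20.10 ang 37.80 yaw 37.96 rad 127.5 z 167.8 T=0.026 Mz=0.110 F [2.01 0.73 0.13]
```

View pics/scene9.png

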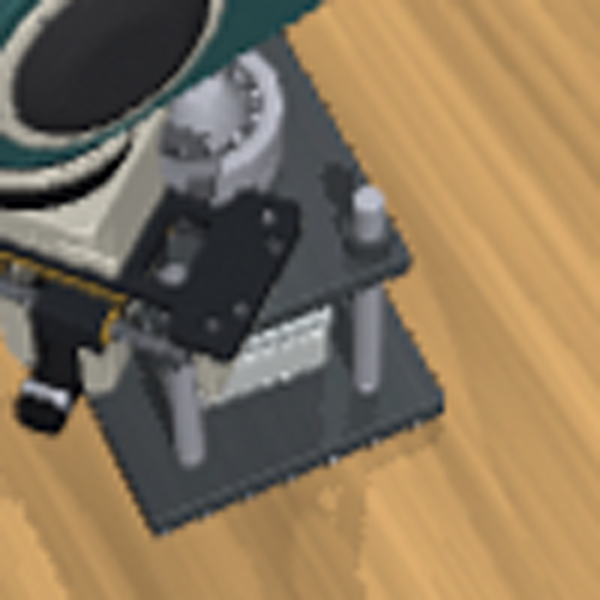

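View pics/side9.png

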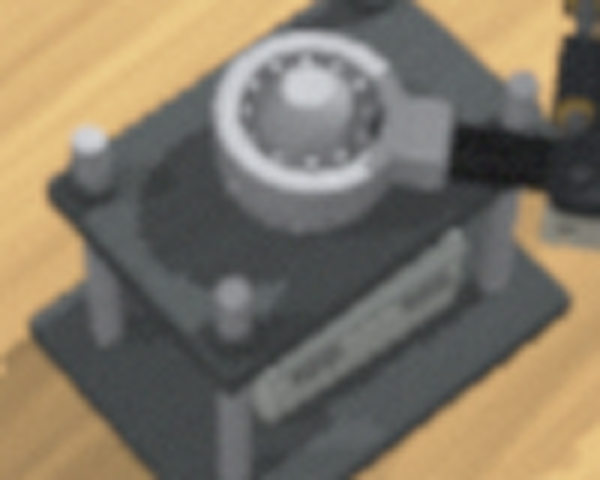

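```bash
python3 -m jog '[[[0,0,-3.04,4.0,-5.4,0,-1],[0,0,-3.04,3.7,-5.6,0,-1],[0,0,-3.04,3.4,-5.8,0,-1],[0,0,-3.04,3.1,-6.0,0,-1],[0,0,-3.04,2.8,-6.1,0,-1],[0,0,-3.04,2.4,-6.3,0,-1]]]'>/dev/null; python3 rows.py; python3 -m jog '[[[0,0,-3.04,2.1,-6.4,0,-1],[0,0,-3.04,1.8,-6.5,0,-1],[0,0,-3.04,1.4,-6.6,0,-1]]]'>/dev/null; python3 rows.py; python3 -m jog '[[[0,0,-3.04,1.1,-6.6,0,-1],[0,0,-3.04,0.7,-6.7,0,-1]]]'>/dev/null; python3 rows.py
```

```text
t20.80 ang 19.30 yaw 19.37 rad 127.3 z 167.4 T=0.576 Mz=-0.451 F [-4.22  7.07  0.51]
t21.10 ang 10.73 yaw 10.30 rad 127.1 z 167.2 T=1.351 Mz=-0.278 F [-8.03 11.52  2.69]
t21.30 ang 4.68 yaw 4.22 rad 127.1 z 167.2 T=1.311 Mz=-0.313 F [-8.58 12.12  1.66]
```

```bash
python3 -m jog '[[[0,0,-3.04,0.4,-6.7,0,-1],[0,0,-3.04,0,-6.8,0,-1]]]'>/dev/null; python3 rows.py;
```

```text
t21.50 ang -1.36 yaw -1.86 rad 127.0 z 167.2 T=1.313 Mz=-0.243 F [-8.07 12.44  1.3 ]
```

```bash
python3 -m jog '[[[0,0,-3.04,-0.4,-6.7,0,-1],[0,0,-3.04,-0.7,-6.7,0,-1]]]'>/dev/null; python3 rows.py;
```

```text
t21.70 ang -7.39 yaw -7.93 rad 127.0 z 167.2 T=1.478 Mz=-0.229 F [-8.52 14.66  2.34]
```

```bash
python3 -m jog '[[[0,0,-3.04,-1.0,-6.6,0,-1],[0,0,-3.04,-1.5,-6.6,0,-1]]]'>/dev/null; python3 rows.py;
```

```text
t21.90 ang -13.33 yaw -14.00 rad 127.0 z 167.3 T=1.613 Mz=-0.157 F [-6.08 15.76  2.35]
```

```bash
python3 -m jog '[[[0,0,-3.04,-1.7,-6.5,0,-1]]]'>/dev/null; python3 rows.py;
```

```text
t22.00 ang -16.33 yaw -17.04 rad 127.0 z 167.3 T=1.720 Mz=-0.065 F [-6.16 16.46  2.23]
```

```bash
python3 -m jog '[[[0,0,-3.04,-2.1,-6.4,0,-1]]]'>/dev/null; python3 rows.py;
```

```text
t22.10 ang -19.31 yaw -20.07 rad 126.9 z 167.3 T=1.653 Mz=-0.092 F [-5.41 16.47  2.13]
```

```bash
python3 -m jog '[[[0,0,-3.04,-2.4,-6.3,0,-1]]]'>/dev/null; python3 rows.py;
```

```text
t22.20 ang -22.29 yaw -23.10 rad 126.9 z 167.3 T=1.860 Mz=-0.092 F [-4.48 18.47  2.14]
```

```bash
python3 -m jog '[[[0,0,-3.04,-2.8,-6.1,0,-1]]]'>/dev/null; python3 rows.py;
```

```text
t22.30 ang -25.26 yaw -26.14 rad 126.9 z 167.3 T=1.937 Mz=-0.036 F [-2.97 18.59  1.47]
```

```bash
python3 -m jog '[[[0,0,0,0,0,0,-1]]]'>/dev/null; python3 rows.py; python3 -m jog '[[[0,0,2,1.9,4,0,-1],[0,0,0,0,0,0,-1],[0,0,0,0,0,0,-1]]]'>/dev/null; python3 rows.py
```

```text
t22.40 ang -25.53 yaw -26.16 rad 126.9 z 167.4 T=1.282 Mz=-0.157 F [-4.78 14.85  2.16]
t22.70 ang -23.62 yaw -24.05 rad 126.5 z 167.0 T=0.672 Mz=-0.283 F [-10.4   12.78   2.32]
```

```bash
python3 -m jog '[[[0,0,3,2.7,6,0,-1],[0,0,3,2.5,6.1,0,-1],[0,0,0,0,0,0,-1]]]'>/dev/null; python3 rows.py; python3 -m jog '[[[0,0,0,0,0,0,0],[0,0,0,0,0,0,0],[0,0,0,0,0,0,0],[0,0,0,0,0,0,0.1]]]'; python3 rows.py
```

```text
t23.00 ang -17.86 yaw -17.95 rad 127.7 z 167.1 T=0.243 Mz=-0.044 F [-8.23  5.02  1.54]
time_s: 23.4
tool_pos: [0.7271, -0.0187, 0.1677]
tcp_rot: [0.0, 0.988, -0.155, 0.0]
force: [0.2, -0.2, -0.2]
opening: 0.0468
t23.40 ang -18.01 yaw -17.84 rad 128.4 z 167.7 T=-0.046 Mz=-0.030 F [ 0.17 -0.18 -0.23]
```

```bash
python3 -m jog '[[[0,0,0,0,0,10,0.1],[0,0,0,0,0,25,0.1],[0,0,0,0,0,40,0.1],[0,0,0,20,0,40,0.1],[0,0,0,40,0,20,0.1],[0,0,0,40,0,0,0.1],[0,0,0,0,0,0,0.1]]]'; python3 - <<'E'
from h import *
for n,a in(("scene",(slice(133,253),slice(147,267))),("side",(slice(150,270),slice(215,335)))):
    im,K,W=cam(n);cv2.imwrite(f"pics/{n}10.png",cv2.resize(im[a],None,fx=5,fy=5,interpolation=2))
E
```

```text
time_s: 24.1
tool_pos: [0.8302, -0.0183, 0.2999]
tcp_rot: [0.0, 0.988, -0.154, -0.001]
force: [-1.6, 0.7, -2.4]
opening: 0.0511
```

View pics/scene10.png

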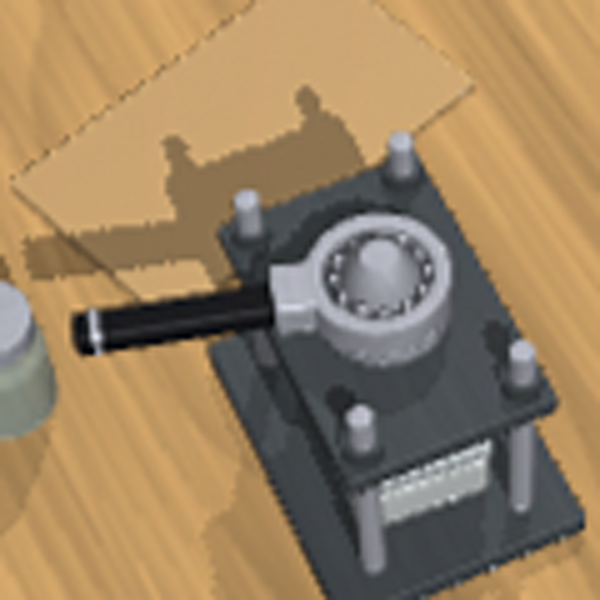

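View pics/side10.png

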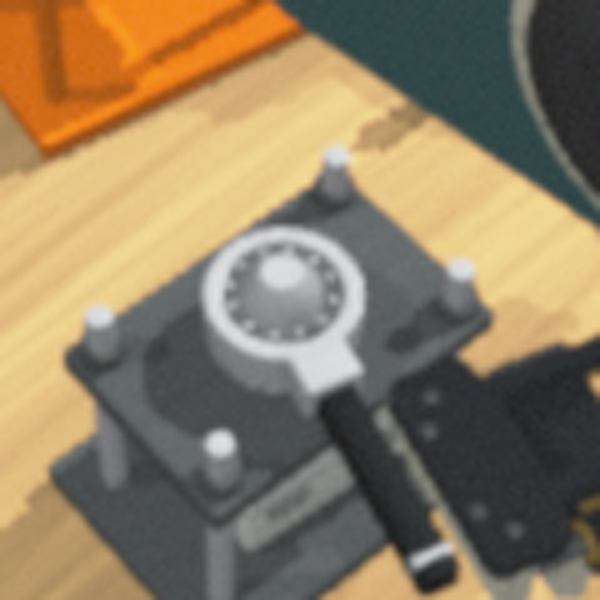

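```bash
python3 -m jog '[[[0,0,0,0,0,0,0.1],[0,0,0,0,0,0,0.1],[0,0,0,0,0,0,0.1],[0,0,0,0,0,0,0.1]]]'; python3 -c "
from station import workorder
print(workorder.sign_off())"
```

```text
time_s: 24.6
tool_pos: [0.8266, -0.0182, 0.3036]
tcp_rot: [-0.0, 0.988, -0.154, 0.0]
force: [0.4, 0.1, 0.1]
opening: 0.051
the job is handed in; nothing more can be done
None
```

The case is clamped and I handed the job in at 24.6 s; no verdict came back. I set the steel wrench's ring on the screw head with its handle to the front. Then I made three tightening strokes, letting the wrench slip on each return, and let go.

- **Clamping force:** the torque ran free at about 1.3 N m and had risen steadily to 1.94 N m by the time I stopped. That rise of about 0.65 N m over some 0.35 rad suggests roughly 135 N. I judged this from the torque alone, with readings scattering by about 0.1 N m (some 20 N). The gap under the pad was hidden from the cameras, so I could not check it by eye.
- **Wrench:** both fixed cameras show it flat on the collar with its ring centred on the screw head, and the gripper clear of it.
- **Contacts:** the last force reading was near zero. The arm never came near the king, the cottage or the jar, but I did not re-measure where they stand.

No check failed. The one oddity was a mild radial force of 5 to 10 N while swinging, because the ring bore slightly on the screw head.

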